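# Hook the blue parts bin out from under the shelf

### The arm

A 7-joint arm with a two-finger parallel gripper is mounted at the origin on the work surface. World frame = base frame: x ahead of the robot, y to its left, z up, the work surface at z = 0. Lengths are in m, angles in rad, forces in N, time in s.
With the tool pointing down it reaches from about 0.425 to 0.875 m from the base axis. Payload 4.7 kg.
Tool frame: the origin (TCP) lies between the finger pads; the fingertips stand 22 mm ahead of it and the grasp point (between the pads) lies 3 mm ahead of it (tcp_to_tips is the z of the fingertips in the tool frame, in m); z points along the fingers, y is the line along which they close (so a half turn about z gives the same grasp; the last joint's range is limited). The gripper opens to 85 mm and grips with 20 to 120 N. Pads are 22 mm wide; open, the fingers measure 114 mm over their backs; the gripper's body (76 mm by 85 mm) begins 54 mm behind the grasp point. The pads swing forward as they close: fully open they stand 13 mm farther back than shut.
Start: joints at [-1.276, 0.321, -0.07, 1.45, 0.023, 1.371, -0.057], TCP at [0.18, 0.625, 0.253] pointing down, gripper open.
Joint ranges: [-2.86, 2.86], [-0.3, 2.09], [-1.38, 1.24], [0.06, 2.45], [-1.56, 4.7], [0.09, 2.05], [-2.69, 2.69]. Speed limits (rad/s): [2.57, 2.57, 3.14, 3.14, 3.14, 3.14, 3.14].

### API

Orientations are given as a unit quaternion [w, x, y, z].
In Python, from rig import * gives the robot as it stands.
- The arm moves only by the tool move_arm, never from a script. Its argument "commands" is a list of rows, each an object of numbers: "tx", "ty", "tz": the shift along the tool's x, y, z in cm; "turn": the turn about the tool's z in rad. In form: [{"tx": .., "ty": .., "tz": .., "turn": ..}, ...]. A call has 1 to 12 rows; each row is the pose to reach, as a shift and turn from the pose commanded when the call began, along the tool's axes at that moment; what a row does not reach only later rows make up. A row lasts 1/10 s, in which the tool goes at most 50 mm and 8.59 degrees, less where a joint would pass 70% of its speed; a pose out of reach is approached as far as the arm can. A call with a gripper value outside its range is refused whole. "hand" is the closure, from 0 (fully open) to 1 (shut), set as the call begins (left out, the last holds). The fingers move at their own pace and stop on an object; "squeeze" is the grip in N (left out, the last holds). Time passes only in rows, so rows that repeat a pose let the fingers close. It gives the time, the measured TCP pose, the force, the opening and the grip force at its end, in the units of the state.
- state(): the state, without advancing time (a new reading comes with each control period).
- camera(name): name is "scene" or "top"; returns a dict with "frame" (480x640x3 uint8, red, green, blue), "mtx" (3x3 intrinsics, pixels), "R" (3x3) and "t" (3): a world point X has camera coordinates R X + t. Camera axes: x right, y down, z forward; pixel columns grow to the right and rows downward; lengths in m; the calibration is good to about 2 mm. A picture is of the moment at which its call begins. There is no depth.
- sign_off(): hands the job in; it is judged then, once.
The state is a dict: "clock": time; "q": joint angles; "joint_velocities": joint speeds; "joint_torque": joint torques, N m; "position": TCP position; "ee_rot": TCP orientation; "contact_force": force on the tool from outside, world axes, zero at the start; "wrist_torque": the same for the moment, N m; "opening": finger opening in m; "grasp_force": force on a finger pad.
Only numpy, scipy, OpenCV 4.12 (cv2) and the standard library are available. Lean on these libraries where they do the work, as an engineer would, in place of code of your own. Each camera call takes 0.05 s, during which the arm holds its last target. There are 200 camera calls.

### The job

Take the hook tool from its mat, drop its hook inside the front wall of the blue parts bin and drag the bin out from under the clear shelf, along its lane, until it is pulled home against the rubber bumper at the lane's end. Press it on the bumper with about 8 newtons for about a second, never more than 16, then unhook without pushing the bin back off the bumper and put the tool back on the mat. The gripper itself must not touch the bins, and the red bin, the screwdriver and the jar stay where they are.

Things in the scene. Friction and masses are not known exactly. Their poses are not given: they have to be found in the camera images.
- hook: Hook tool, 0.2 kg, standing on the mat on its handle's narrow underside, hook down. Origin: centre of that underside. Yellow-black handle 90 mm long (x), 26 wide (y), 44 tall (z). A 6 mm steel rod leaves its +x end at z = 36 mm, runs to x = 240 mm and bends straight down to its tip at z = 4 mm.
- hook_tip (a point): lower end of the hook's prong, at x 240, y 0, z 4 mm in the tool's frame
- blue_bin: Open blue bin, loose, 0.3 to 0.7 kg, under the clear shelf in either lane. 110 mm long (x), 80 wide (y), 50 high (z); walls and floor 4 mm. Origin: centre of its underside. Front wall (paper label) at -x, its inner face at x = -51 mm. Wooden beads 28 mm high lie behind x = -8 mm. About 6 mm of side play in the lane; sliding it takes 1 to 5 N.
- red_bin: the same bin in red, with brass balls, in the other lane; to be left alone
- rack: Fixed two-lane rack. Origin: on the bench, midway across, below the clear shelf's front edge; +x runs in under the shelf. Floor 6 mm thick, x -110 to 240, y +-107 mm. Strips 16 mm above the bench at y = -97, 0, 97 part the lanes (middles y = +-48.5 mm). Shelf x 0 to 240, y +-120, underside 150 mm above the bench, on 14 mm posts at its corners; open in front.
- bracket: Fixed steel stop plate across the lanes' front end, 10 mm thick, top 36 mm above the bench. Origin: middle of its bin-side face, 6 mm above the bench, at the rack's x = -85 mm; axes as the rack's. In each lane a rigid rubber bumper, 18 mm across, middle at z = 20 mm, stands out 10 to 40 mm from this face (+x): set anew each time and not measured, so it must be felt.
- mat: Black rubber mat lying on the bench, fixed, 320 mm (x) by 170 (y) by 3 mm. Origin: centre of its underside.
- screwdriver: screwdriver lying on the bench, bystander, origin at its underside
- jar: small jar with a white cap, 50 mm across and 60 tall, bystander, origin at its underside

How it is judged:
By the outcome, as a careful person would: the job done as asked, in the order asked, and still so for the second after the job is handed in, with the robot touching nothing.
It also fails if it takes over 72 s, if anything falls off the work surface, if the arm or the gripper's body presses on something with over 40 N, if the wrist force passes 120 N, or if a joint passes its speed limit or range.

## Working session

There is one attempt and no reset: what is moved stays moved. The work goes in short steps, Python scripts to look and compute and a tool call to move; the robot and the scene stay as the last step left them, time stands still between calls to the robot, and variables do not carry over. Pictures are saved under pics/ and viewed, at most 12 in all, crops included, and the job is handed in when it is done.

Besides the shell and the picture viewer there is one more tool, called by a JSON object that holds its "op" and its "data". move_arm: Moves the arm, as the interface text tells. Its arguments: {"type":"object","properties":{"commands":{"type":"array"},"hand":{"type":"number"},"squeeze":{"type":"number"}},"required":["commands"]}

```bash
mkdir -p pics
python3 - <<'E'
from rig import *
import cv2,numpy as np
np.set_printoptions(precision=4,suppress=True)
print(state())
for n in("scene","top"):
    c=camera(n); cv2.imwrite(f"pics/{n}0.png",c["frame"][:,:,::-1]); print(n,c["mtx"],c["R"],c["t"],-c["R"].T@c["t"])
    np.savez(f"{n}0.npz",**c)
E
```

```text
{'clock': 0.0, 'q': array([-1.2759,  0.3218, -0.0701,  1.4517,  0.0226,  1.3708, -0.0569]), 'joint_velocities': array([-0.0005, -0.0013, -0.0011,  0.0002, -0.0018,  0.0023, -0.0007]), 'joint_torque': array([  0.0005, -49.3565,  -0.3815, -31.4338,   0.0133,   0.0114,
         0.    ]), 'position': array([0.1801, 0.6241, 0.2522]), 'ee_rot': array([-0.0001,  0.1399,  0.9902, -0.0009]), 'contact_force': array([ 0.252 ,  0.3698, -0.5259]), 'wrist_torque': array([ 0.0051, -0.0369,  0.0098]), 'grasp_force': 0.0, 'opening': 0.08564168375366232}
scene [[487.2516   0.     318.642 ]
 [  0.     487.2516 243.9344]
 [  0.       0.       1.    ]] [[ 0.8741  0.4857 -0.0042]
 [ 0.254  -0.4645 -0.8484]
 [-0.414   0.7405 -0.5294]] [-0.5178 -0.121   1.3086] [ 1.0251 -0.7738  0.5879]
top [[469.1891   0.     312.1114]
 [  0.     469.1891 232.5961]
 [  0.       0.       1.    ]] [[ 0.022  -0.9997  0.0062]
 [-0.9833 -0.0227 -0.1806]
 [ 0.1807 -0.0022 -0.9835]] [-0.0508  0.6271  0.9337] [ 0.4491 -0.0345  1.0319]
```

View pics/scene0.png

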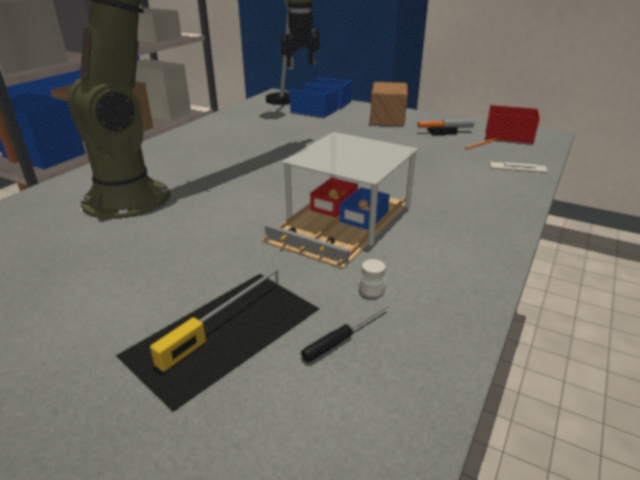

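View pics/top0.png

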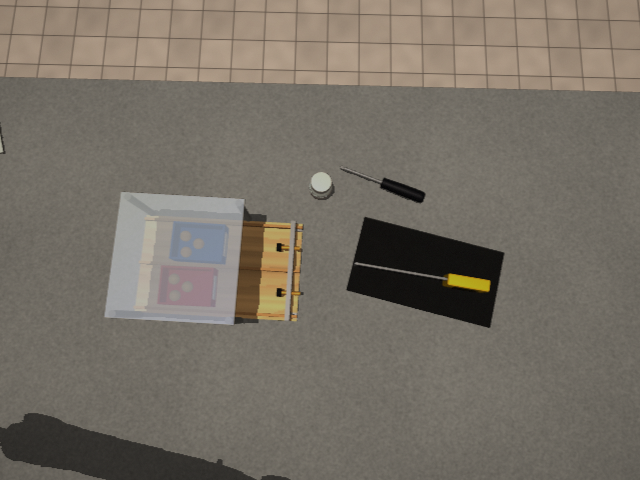

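The top view shows the blue bin in the lane farther from the robot (about 198,243), the red bin at (188,286) and the stop plate at column 292. The mat spans (348..503, 218..326), with the handle at (468,283) and the prong at (355,264). I'll zoom in next.

```bash
cat > h.py <<'E'
import cv2,numpy as np
np.set_printoptions(precision=4,suppress=True)
def ray(c,uv,z):
    d=c["R"].T@np.linalg.solve(c["mtx"],np.r_[uv,1.]); o=-c["R"].T@c["t"]
    return (o+d*(z-o[2])/d[2])
def proj(c,X):
    p=c["mtx"]@(c["R"]@np.asarray(X,float)+c["t"]); return p[:2]/p[2]
def load(n): return dict(np.load(n))
E
python3 - <<'E'
from h import *
t=load("top0.npz");s=load("scene0.npz")
def crop(c,x0,y0,x1,y1,k,n):
    im=cv2.resize(c["frame"][y0:y1,x0:x1,::-1],None,fx=k,fy=k,interpolation=cv2.INTER_CUBIC)
    cv2.imwrite(n,im)
crop(t,100,185,310,330,3.8,"pics/c1.png")
crop(s,255,125,425,275,4,"pics/c2.png")
hsv=cv2.cvtColor(t["frame"],cv2.COLOR_RGB2HSV)
m=cv2.inRange(hsv,(18,150,100),(38,255,255)); m[:, :420]=0
cs,_=cv2.findContours(m,0,1); c=max(cs,key=cv2.contourArea); r=cv2.minAreaRect(c); b=cv2.boxPoints(r)
print(r); 
for z in(.047,): print([ray(t,p,z) for p in b])
# bright yellow = top face only?
print(hsv[275:292,445:492:6,2])
# mat
m=cv2.inRange(t["frame"],(0,0,0),(30,30,30)); m[:, :340]=0;m[:210]=0;m[340:]=0
m=cv2.morphologyEx(m,cv2.MORPH_CLOSE,np.ones((25,25)))
cs,_=cv2.findContours(m,0,1); c=max(cs,key=cv2.contourArea); r=cv2.minAreaRect(c); b=cv2.boxPoints(r); print(r)
W=np.array([ray(t,p,.003) for p in b]);print(W,np.linalg.norm(W-np.roll(W,1,0),axis=1),W.mean(0))
# rod: bright ridge per column
g=t["frame"].mean(2)
pts=[]
for u in range(352,446,6):
    col=g[255:290,u]; v=np.clip(col-40,0,None); pts.append((u,255+(v*np.arange(35)).sum()/max(v.sum(),1),col.max()))
print(np.array(pts))
E
```

```text
((468.4768981933594, 282.13397216796875), (43.12237548828125, 11.791540145874023), 9.7824068069458)
[array([ 0.5264, -0.3201,  0.047 ]), array([ 0.5509, -0.3251,  0.047 ]), array([ 0.5375, -0.414 ,  0.047 ]), array([ 0.5131, -0.4087,  0.047 ])]
[[ 66 182 175  69  17  18  18  18]
 [ 69 182 181 174  64  15  16  18]
 [ 74 183 182 182 175  59  18  20]
 [124 182 181 181 182 173  55  16]
 [110 182 182 182 182 181 172  42]
 [ 57 182 182 182 181 181 180 171]
 [ 69 183 182 182 181 181 181 181]
 [ 71 182 182 182 182 181 180 180]
 [ 71 181 182 182 182 180 180 181]
 [ 75 183 182 181 182 183 182 182]
 [ 73 115 181 182 182 181 183 181]
 [ 50  71 108 181 181 182 181 181]
 [ 21  46  37 125 180 182 181 180]
 [ 18  17  12  42 128 181 181 180]
 [ 18  16  11  14  46 132 181 182]
 [ 19  16  18   9  13  47 139 181]
 [ 18  19  18  16   8  20  76 138]]
((426.6143493652344, 272.05328369140625), (147.6311798095703, 75.74923706054688), 14.359336853027344)
[[ 0.5115 -0.1129  0.003 ]
 [ 0.6763 -0.1536  0.003 ]
 [ 0.6006 -0.471   0.003 ]
 [ 0.44   -0.4219  0.003 ]] [0.3172 0.1697 0.3263 0.168 ] [ 0.5571 -0.2898  0.003 ]
[[352.     259.399  116.6667]
 [358.     263.3313 127.    ]
 [364.     264.348  125.6667]
 [370.     265.3809 124.3333]
 [376.     266.4217 122.    ]
 [382.     267.4269 114.3333]
 [388.     268.4873 114.    ]
 [394.     269.4977 112.    ]
 [400.     270.5118 112.    ]
 [406.     271.5446 114.    ]
 [412.     272.5641 114.6667]
 [418.     273.6142 119.    ]
 [424.     274.6397 118.3333]
 [430.     275.6562 117.3333]
 [436.     276.724  119.6667]
 [442.     277.7609 119.3333]]
```

View pics/c1.png

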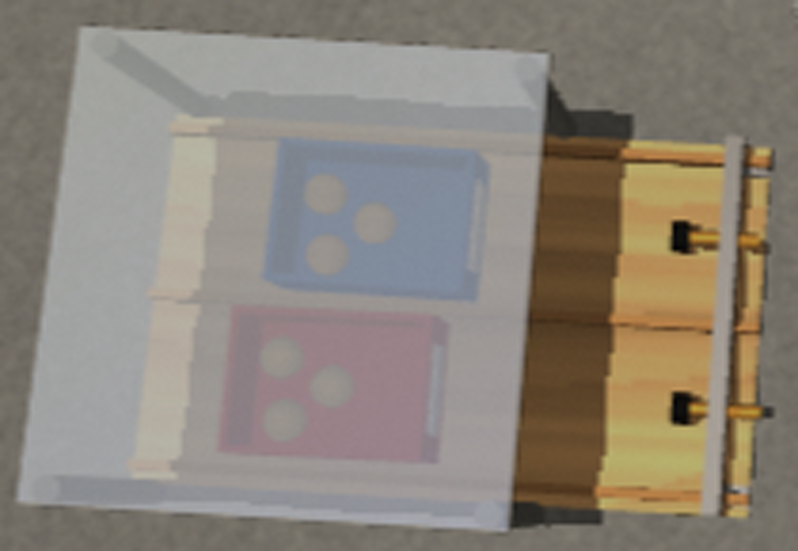

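View pics/c2.png

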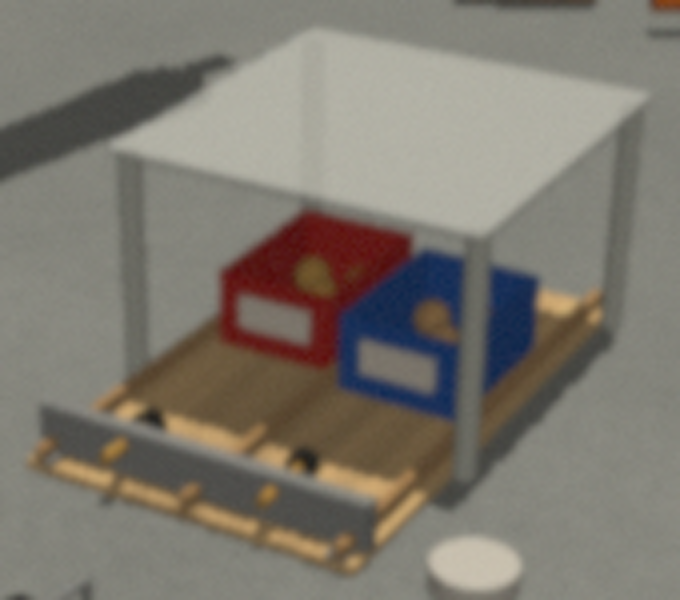

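The crops show the stop plate's bin-side top edge from (728,137) to (702,514) in c1. The blue bin's front rim is near x≈480 in c1, just left of its label. Next I'll compute the frames.

Run:
```python
from h import *
t=load("top0.npz");s=load("scene0.npz")
T=lambda x,y:np.array([(x+.5)/3.8-.5+100,(y+.5)/3.8-.5+185])
S=lambda x,y:np.array([(x+.5)/4-.5+255,(y+.5)/4-.5+125])
u1,v1,u2,v2=358,263.33,442,277.76
a=ray(t,(u1,v1),.039);b=ray(t,(u2,v2),.039);d=(a-b)/np.linalg.norm(a-b)
print("rod dir",d,np.degrees(np.arctan2(d[1],d[0])),a,b)
tip=ray(t,(355.3,262.9),.039);print("bend",tip,"origin by rod",tip-.240*d)
tip2=ray(s,(277,272),.039);print("bend scene",tip2)
# bracket
P=ray(t,T(728,137),.036);Q=ray(t,T(702,514),.036);print("bracket edge",P,Q,np.linalg.norm(P-Q))
P2=ray(t,T(745,137),.036);print("thick",np.linalg.norm(P2-P))
yv=(Q-P)/np.linalg.norm(P-Q); xv=np.array([yv[1],-yv[0],0]); 
M=(P+Q)/2; O=M+.085*xv; O[2]=0; print("rack x",xv,"O",O,np.degrees(np.arctan2(xv[1],xv[0])))
R=lambda p:np.array([(p-O)@xv,(p-O)@yv,p[2]])
W=lambda x,y,z:O+x*xv+y*yv+np.array([0,0,z])
for n,p,z in [("fl",T(770,165),.006),("fr",T(748,515),.006),("shelfL",T(549,55),.155),("shelfR",T(508,530),.155),("strip mid back",T(150,296),.016),("backL",T(172,130),.006),("backR",T(133,475),.006),
 ("rim fl",T(487,155),.056),("rim fr",T(474,300),.056),("rim bl",T(278,138),.056),("rim br",T(263,283),.056),
 ("red fl",T(447,318),.056),("red fr",T(434,460),.056)]:
    print(n,R(ray(t,p,z)))
for n,p,z in [("br top L",S(376,507),.036),("br top R",S(42,405),.036),("rim fr",S(340,318),.056),("rim fl",S(462,345),.056),("bot fr",S(341,387),.006),("bot mid",S(452,413),.006),("bumper",S(303,462),.026)]:
    print("S",n,R(ray(s,p,z)))
for n,X in [("shelf z",0)]:
    pass
```

```text
rod dir [ 0.1481  0.989  -0.    ] 81.48436875128498 [ 0.5673 -0.1358  0.039 ] [ 0.5406 -0.3139  0.039 ]
bend [ 0.5681 -0.13    0.039 ] origin by rod [ 0.5325 -0.3674  0.039 ]
bend scene [ 0.5749 -0.1352  0.039 ]
bracket edge [0.6572 0.0092 0.036 ] [0.4456 0.0171 0.036 ] 0.21179857715618763
thick 0.009695405257511393
rack x [0.0374 0.9993 0.    ] O [0.5546 0.0981 0.    ] 87.85668301627362
fl [-0.1091 -0.0969  0.006 ]
fr [-0.1094  0.1051  0.006 ]
shelfL [ 0.0021 -0.1181  0.155 ]
shelfR [0.0017 0.1184 0.155 ]
strip mid back [0.2393 0.0026 0.016 ]
backL [ 0.2424 -0.0965  0.006 ]
backR [0.2398 0.1035 0.006 ]
rim fl [ 0.0473 -0.0834  0.056 ]
rim fr [ 0.047  -0.0021  0.056 ]
rim bl [ 0.1645 -0.086   0.056 ]
rim br [ 0.1635 -0.0044  0.056 ]
red fl [0.0608 0.0087 0.056 ]
red fr [0.0605 0.0858 0.056 ]
S br top L [-0.0913 -0.1116  0.036 ]
S br top R [-0.0943  0.1022  0.036 ]
S rim fr [ 0.0524 -0.0097  0.056 ]
S rim fl [ 0.0588 -0.0868  0.056 ]
S bot fr [ 0.0581 -0.0083  0.006 ]
S bot mid [ 0.0642 -0.0804  0.006 ]
S bumper [-0.0578 -0.0483  0.026 ]
```

```bash
cat >> h.py <<'E'
def yaw(s):
    w,x,y,z=s["ee_rot"]; return np.arctan2(2*(x*y+w*z),1-2*(y*y+z*z))
def rel(s,p,th=None):
    "move numbers (cm, rad) to TCP p and tool-x yaw th, seen from the present pose"
    q=yaw(s); d=(np.asarray(p)-s["position"])*100; c,n=np.cos(q),np.sin(q)
    t=0 if th is None else (q-th+np.pi)%(2*np.pi)-np.pi
    return np.round([d[0]*c+d[1]*n, d[0]*n-d[1]*c, -d[2], t],3)
O=np.array([.5546,.0981,0]); XV=np.array([.0374,.9993,0]); YV=np.array([-.9993,.0374,0])
def rack(p): p=np.asarray(p)-O; return np.array([p@XV,p@YV,p[2]])
def world(x,y,z): return O+x*XV+y*YV+np.array([0,0,z])
E
python3 - <<'E'
from rig import *
from h import *
s=state(); th=np.radians(81.5); print(np.degrees(yaw(s)))
for p in [(.42,.47,.25),(.6,.3,.25),(.63,.0,.25),(.5325,-.3674,.12)]: print(p,rel(s,p,th))
E
```

```text
163.91402080136106
(0.42, 0.47, 0.25) [-27.328  -8.16    0.233   1.438]
(0.6, 0.3, 0.25) [-49.333 -19.507   0.233   1.438]
(0.63, 0.0, 0.25) [-60.528 -47.501   0.233   1.438]
(0.5325, -0.3674, 0.12) [-61.34  -85.504  13.233   1.438]
```

{"op": "move_arm", "data": {"commands": [{"tx": -27.3, "ty": -8.2, "tz": 0, "turn": 0.15}, {"tx": -27.3, "ty": -8.2, "tz": 0, "turn": 0.3}, {"tx": -27.3, "ty": -8.2, "tz": 0, "turn": 0.45}, {"tx": -27.3, "ty": -8.2, "tz": 0, "turn": 0.6}, {"tx": -27.3, "ty": -8.2, "tz": 0, "turn": 0.7}, {"tx": -49.3, "ty": -19.5, "tz": 0, "turn": 0.8}, {"tx": -49.3, "ty": -19.5, "tz": 0, "turn": 0.95}, {"tx": -49.3, "ty": -19.5, "tz": 0, "turn": 1.1}, {"tx": -49.3, "ty": -19.5, "tz": 0, "turn": 1.2}, {"tx": -60.5, "ty": -47.5, "tz": 0, "turn": 1.3}, {"tx": -60.5, "ty": -47.5, "tz": 0, "turn": 1.438}, {"tx": -60.5, "ty": -47.5, "tz": 0, "turn": 1.438}], "hand": 0}}

```text
clock: 1.3
position: [0.5763, 0.2079, 0.2527]
ee_rot: [-0.0, 0.758, 0.652, -0.001]
contact_force: [1.1, 0.7, -0.2]
opening: 0.0852
grasp_force: 0.0
```

Run:
```python
from rig import *
from h import *
s=state(); th=np.radians(81.5); print(s["clock"],s["position"],np.degrees(yaw(s)),s["q"])
for p in [(.63,.0,.25),(.5325,-.3674,.12)]: print(p,rel(s,p,th))
```

```text
1.3 [0.5763 0.2079 0.2527] 81.34589155004257 [-0.7352  0.2501  0.4148  1.5648 -0.1021  1.3493 -0.4604]
(0.63, 0.0, 0.25) [-19.743   8.437   0.266  -0.003]
(0.5325, -0.3674, 0.12) [-57.532   4.327  13.266  -0.003]
```

{"op": "move_arm", "data": {"commands": [{"tx": -20, "ty": 6, "tz": 0, "turn": 0}, {"tx": -20, "ty": 6, "tz": 0, "turn": 0}, {"tx": -20, "ty": 6, "tz": 0, "turn": 0}, {"tx": -20, "ty": 6, "tz": 0, "turn": 0}, {"tx": -57.5, "ty": 4.3, "tz": 4, "turn": 0}, {"tx": -57.5, "ty": 4.3, "tz": 8, "turn": 0}, {"tx": -57.5, "ty": 4.3, "tz": 13.2, "turn": 0}, {"tx": -57.5, "ty": 4.3, "tz": 13.2, "turn": 0}, {"tx": -57.5, "ty": 4.3, "tz": 13.2, "turn": 0}, {"tx": -57.5, "ty": 4.3, "tz": 13.2, "turn": 0}, {"tx": -57.5, "ty": 4.3, "tz": 13.2, "turn": 0}, {"tx": -57.5, "ty": 4.3, "tz": 13.2, "turn": 0}]}}

```text
clock: 2.5
position: [0.5346, -0.3592, 0.1231]
ee_rot: [-0.0, 0.757, 0.653, 0.0]
contact_force: [0.8, -0.2, 0.6]
opening: 0.0855
grasp_force: 0.0
```

{"op": "move_arm", "data": {"commands": [{"tx": 0, "ty": 0, "tz": 0, "turn": 0}, {"tx": 0, "ty": 0, "tz": 0, "turn": 0}, {"tx": 0, "ty": 0, "tz": 0, "turn": 0}]}}

```text
clock: 2.8
position: [0.5362, -0.3564, 0.1242]
ee_rot: [-0.0, 0.757, 0.654, 0.001]
contact_force: [0.5, 0.1, -0.1]
opening: 0.0852
grasp_force: 0.0
```

Run:
```python
from rig import *
from h import *
s=state(); th=np.radians(81.5); print(s["clock"],s["position"],np.degrees(yaw(s)),s["q"])
for p in [(.5325,-.3674,.034)]: print(p,rel(s,p,th))
```

```text
2.8 [ 0.5362 -0.3564  0.1242] 81.62158572533575 [ 0.0331  0.4581  0.6619  1.6388 -0.3037  1.15    0.6242]
(0.5325, -0.3674, 0.034) [-1.143 -0.203  9.02   0.002]
```

{"op": "move_arm", "data": {"commands": [{"tx": -1.1, "ty": -0.2, "tz": 4, "turn": 0}, {"tx": -1.1, "ty": -0.2, "tz": 7, "turn": 0}, {"tx": -1.1, "ty": -0.2, "tz": 9, "turn": 0}, {"tx": -1.1, "ty": -0.2, "tz": 9, "turn": 0}, {"tx": -1.1, "ty": -0.2, "tz": 9, "turn": 0}, {"tx": -1.1, "ty": -0.2, "tz": 9, "turn": 0}]}}

```text
clock: 3.4
position: [0.5334, -0.3683, 0.0363]
ee_rot: [0.001, 0.757, 0.654, 0.001]
contact_force: [0.8, 0.9, 0.2]
opening: 0.0854
grasp_force: 0.0
```

Run:
```python
from rig import *
from h import *
s=state(); th=np.radians(81.5); print(s["clock"],s["position"],np.degrees(yaw(s)),s["contact_force"])
for p in [(.5325,-.3674,.034)]: print(p,rel(s,p,th))
c=camera("scene");im=c["frame"][:,:,::-1]
cv2.imwrite("pics/g1.png",cv2.resize(im[220:420,100:340],None,fx=3,fy=3))
```

```text
3.4 [ 0.5334 -0.3683  0.0363] 81.61217093323769 [0.7905 0.9366 0.1646]
(0.5325, -0.3674, 0.034) [ 0.08  -0.103  0.227  0.002]
```

View pics/g1.png

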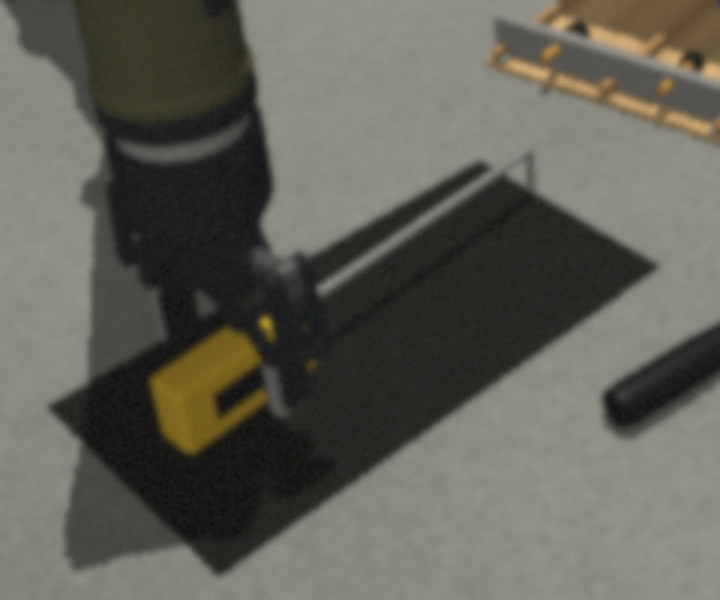

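The open fingers straddle the handle at roughly (290,330) in the crop, and nothing is touching. Closing now.

{"op": "move_arm", "data": {"commands": [{"tx": 0, "ty": -0.1, "tz": 0.2, "turn": 0}, {"tx": 0, "ty": -0.1, "tz": 0.2, "turn": 0}, {"tx": 0, "ty": -0.1, "tz": 0.2, "turn": 0}, {"tx": 0, "ty": -0.1, "tz": 0.2, "turn": 0}, {"tx": 0, "ty": -0.1, "tz": 0.2, "turn": 0}, {"tx": 0, "ty": -0.1, "tz": 0.2, "turn": 0}, {"tx": 0, "ty": -0.1, "tz": 0.2, "turn": 0}, {"tx": 0, "ty": -0.1, "tz": 0.2, "turn": 0}], "hand": 1, "squeeze": 100}}

```text
clock: 4.25
position: [0.5311, -0.3687, 0.0327]
ee_rot: [0.0, 0.757, 0.653, 0.0]
contact_force: [0.2, -0.9, 3.8]
opening: 0.0252
grasp_force: 98.3
```

Run:
```python
from rig import *
from h import *
s=state(); print(s["clock"],s["position"],np.degrees(yaw(s)),s["contact_force"],s["wrist_torque"],s["opening"],s["grasp_force"])
```

```text
4.25 [ 0.5311 -0.3687  0.0327] 81.5174952721137 [ 0.2075 -0.906   3.8   ] [-0.0478 -0.0526  0.0064] 0.025186350888816423 98.32810163497925
```

{"op": "move_arm", "data": {"commands": [{"tz": -2}, {"tz": -4.5}, {"tz": -7.2}, {"tz": -7.2}, {"tz": -7.2}, {"tz": -7.2}, {"tz": -7.2}]}}

```text
$.commands[0]: bad value
```

Run:
```python
from rig import *
from h import *
s=state(); print(s["clock"],s["position"],np.degrees(yaw(s)),s["contact_force"],s["wrist_torque"],s["opening"],s["grasp_force"])
th=np.arctan2(XV[1],XV[0])
for x in(.02,.078): print(rel(s,world(x-.2415,-.047,.105),th))
c=camera("top"); np.savez("top1.npz",**c)
p=s["position"]; q=yaw(s); bend=p+.2415*np.array([np.cos(q),np.sin(q),0]); bend[2]+=.0063
print(bend,"pred px",proj(c,bend),"rod start",proj(c,p+.06*np.array([np.cos(q),np.sin(q),0])+[0,0,.0063]))
cv2.imwrite("pics/t1.png",cv2.resize(c["frame"][220:320,330:510,::-1],None,fx=4,fy=4))
```

```text
4.25 [ 0.5311 -0.3687  0.0327] 81.5174952721137 [ 0.2075 -0.906   3.8   ] [-0.0478 -0.0526  0.0064] 0.025186350888816423 98.32810163497925
[25.018  2.56  -7.227 -0.111]
[30.783  1.92  -7.227 -0.111]
[ 0.5667 -0.1298  0.039 ] pred px [355.2037 263.5437] rod start [439.8701 278.0414]
```

View pics/t1.png

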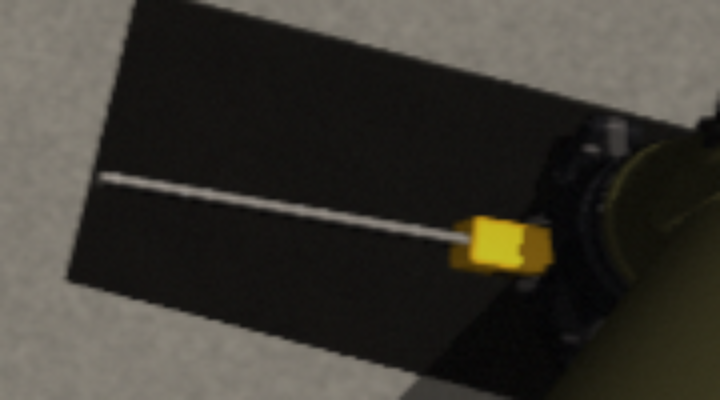

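The rod bend shows at about (355,264), as predicted, and the handle is gripped. The call was refused because every key is required, so I'll resend it.

{"op": "move_arm", "data": {"commands": [{"tx": 0, "ty": 0, "tz": -2, "turn": 0}, {"tx": 0, "ty": 0, "tz": -4.5, "turn": 0}, {"tx": 0, "ty": 0, "tz": -7.2, "turn": 0}, {"tx": 3, "ty": 1, "tz": -7.2, "turn": -0.03}, {"tx": 7, "ty": 2, "tz": -7.2, "turn": -0.08}, {"tx": 11, "ty": 2.5, "tz": -7.2, "turn": -0.11}, {"tx": 15, "ty": 2.6, "tz": -7.2, "turn": -0.11}, {"tx": 19, "ty": 2.6, "tz": -7.2, "turn": -0.11}, {"tx": 19, "ty": 2.6, "tz": -7.2, "turn": -0.11}, {"tx": 19, "ty": 2.6, "tz": -7.2, "turn": -0.11}, {"tx": 19, "ty": 2.6, "tz": -7.2, "turn": -0.11}, {"tx": 19, "ty": 2.6, "tz": -7.2, "turn": -0.11}]}}

```text
clock: 5.5
position: [0.5836, -0.1861, 0.104]
ee_rot: [-0.0, 0.721, 0.693, -0.001]
contact_force: [-0.0, -0.3, -1.8]
opening: 0.0249
grasp_force: 98.2
```

Run:
```python
from rig import *
from h import *
s=state(); print(s["clock"],s["position"],np.degrees(yaw(s)),s["contact_force"],s["wrist_torque"],s["opening"],s["grasp_force"])
th=np.arctan2(XV[1],XV[0])
for x in(.02,.078): print(rel(s,world(x-.2415,-.047,.105),th))
p=s["position"]; q=yaw(s); bend=p+.2415*np.array([np.cos(q),np.sin(q),0]); bend[2]+=.0063
print(rack(bend))
for n in("top","scene"):
    c=camera(n); np.savez(n+"2.npz",**c); print(n,"bend",proj(c,bend),"tip",proj(c,bend-[0,0,.032]))
t=load("top2.npz")["frame"][185:305,190:370,::-1]; a=load("scene2.npz")["frame"][130:270,240:420,::-1]
cv2.imwrite("pics/t2.png",np.vstack([cv2.resize(t,None,fx=2.2,fy=2.2),cv2.resize(a,None,fx=2.2,fy=2.2)]))
```

```text
5.5 [ 0.5836 -0.1861  0.104 ] 87.67066713383156 [-0.0274 -0.2648 -1.7886] [-0.0443 -0.0189  0.0126] 0.02486251301846991 98.22076320648193
[ 6.142  0.724 -0.104 -0.003]
[11.942  0.705 -0.104 -0.003]
[-0.0414 -0.0403  0.1103]
top bend [265.6642 243.9257] tip [267.0838 246.3688]
scene bend [331.3213 202.2158] tip [331.1806 215.3321]
```

View pics/t2.png

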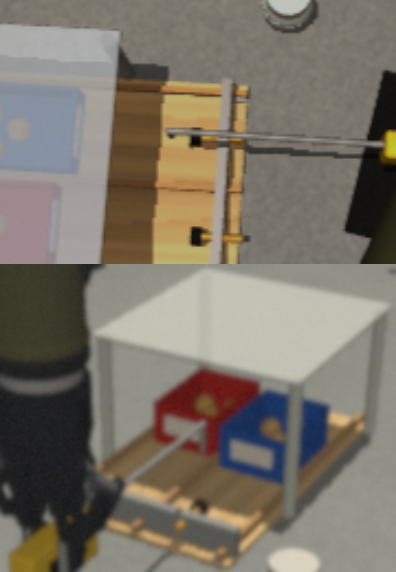

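The prong shows at top px (267,245) and scene px (333,203), over the blue lane and about 3 mm short of the prediction. Next I insert it under the shelf, above the bin rim.

{"op": "move_arm", "data": {"commands": [{"tx": 2, "ty": 0.4, "tz": 0, "turn": 0}, {"tx": 5, "ty": 0.7, "tz": 0, "turn": 0}, {"tx": 8, "ty": 0.75, "tz": 0, "turn": 0}, {"tx": 11, "ty": 0.75, "tz": 0, "turn": 0}, {"tx": 12.1, "ty": 0.75, "tz": 0, "turn": 0}, {"tx": 12.1, "ty": 0.75, "tz": 0, "turn": 0}, {"tx": 12.1, "ty": 0.75, "tz": 0, "turn": 0}, {"tx": 12.1, "ty": 0.75, "tz": 0, "turn": 0}]}}

```text
clock: 6.4
position: [0.5963, -0.0663, 0.1044]
ee_rot: [0.001, 0.722, 0.692, -0.0]
contact_force: [-1.1, -0.8, -2.2]
opening: 0.0251
grasp_force: 98.2
```

Run:
```python
from rig import *
from h import *
s=state(); print(s["clock"],s["position"],np.degrees(yaw(s)),s["contact_force"],s["wrist_torque"],s["opening"],s["grasp_force"])
th=np.arctan2(XV[1],XV[0])
print(rel(s,world(.078-.2415,-.047,.060),th))
p=s["position"]; q=yaw(s); bend=p+.2415*np.array([np.cos(q),np.sin(q),0]); bend[2]+=.0063
print(rack(bend))
for n in("top","scene"):
    c=camera(n); np.savez(n+"3.npz",**c); print(n,"bend",proj(c,bend),"tip",proj(c,bend-[0,0,.032]))
t=load("top3.npz")["frame"][200:300,140:310,::-1]; a=load("scene3.npz")["frame"][160:250,270:420,::-1]
cv2.imwrite("pics/t3.png",np.vstack([cv2.resize(t,(510,300),interpolation=2),cv2.resize(a,(510,300),interpolation=2)]))
```

```text
6.4 [ 0.5963 -0.0663  0.1044] 87.63711176920472 [-1.0535 -0.7593 -2.1934] [ 0.0024 -0.0275  0.0078] 0.025087605934679545 98.21942210197449
[-0.073 -0.079  4.442 -0.004]
[ 0.0787 -0.0487  0.1107]
top bend [205.7581 236.144 ] tip [209.1283 238.8368]
scene bend [360.3468 182.5213] tip [359.7871 194.9774]
```

View pics/t3.png

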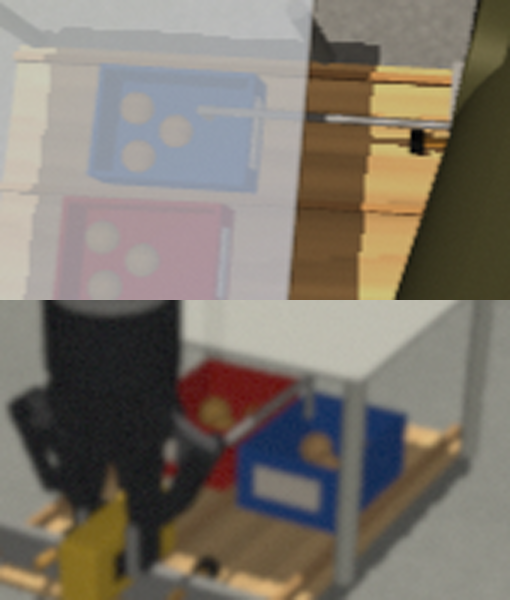

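The rod end is at top px (207,237), between the blue bin's front wall and the first bead. Lowering the hook.

{"op": "move_arm", "data": {"commands": [{"tx": -0.1, "ty": -0.1, "tz": 1, "turn": 0}, {"tx": -0.1, "ty": -0.1, "tz": 2, "turn": 0}, {"tx": -0.1, "ty": -0.1, "tz": 3, "turn": 0}, {"tx": -0.1, "ty": -0.1, "tz": 3.8, "turn": 0}, {"tx": -0.1, "ty": -0.1, "tz": 4.3, "turn": 0}, {"tx": -0.1, "ty": -0.1, "tz": 4.3, "turn": 0}, {"tx": -0.1, "ty": -0.1, "tz": 4.3, "turn": 0}, {"tx": -0.1, "ty": -0.1, "tz": 4.3, "turn": 0}]}}

```text
clock: 7.3
position: [0.5959, -0.0646, 0.0618]
ee_rot: [0.0, 0.72, 0.694, 0.0]
contact_force: [-0.3, 0.0, -1.9]
opening: 0.0248
grasp_force: 98.2
```

Run:
```python
from rig import *
from h import *
s=state(); print(s["clock"],s["position"],rack(s["position"]),np.degrees(yaw(s)),s["contact_force"],s["wrist_torque"])
```

```text
7.3 [ 0.5959 -0.0646  0.0618] [-0.1611 -0.0474  0.0618] 87.82533469059916 [-0.2858  0.0214 -1.8714] [-0.0691  0.0013  0.0042]
```

{"op": "move_arm", "data": {"commands": [{"tx": -0.6, "ty": 0, "tz": 0, "turn": 0}, {"tx": -1.2, "ty": 0, "tz": 0, "turn": 0}, {"tx": -1.8, "ty": 0, "tz": 0, "turn": 0}, {"tx": -2.3, "ty": 0, "tz": 0, "turn": 0}, {"tx": -2.8, "ty": 0, "tz": 0, "turn": 0}, {"tx": -3.3, "ty": 0, "tz": 0, "turn": 0}, {"tx": -3.8, "ty": 0, "tz": 0, "turn": 0}, {"tx": -4.3, "ty": 0, "tz": 0, "turn": 0}, {"tx": -4.8, "ty": 0, "tz": 0, "turn": 0}, {"tx": -5.3, "ty": 0, "tz": 0, "turn": 0}, {"tx": -5.8, "ty": 0, "tz": 0, "turn": 0}, {"tx": -6.3, "ty": 0, "tz": 0, "turn": 0}]}}

```text
clock: 8.5
position: [0.593, -0.1279, 0.0613]
ee_rot: [-0.0, 0.72, 0.694, 0.0]
contact_force: [0.4, 2.4, -1.7]
opening: 0.025
grasp_force: 98.1
```

Run:
```python
from rig import *
from h import *
s=state(); print(s["clock"],rack(s["position"]),np.degrees(yaw(s)),s["contact_force"],s["wrist_torque"])
p=s["position"]; q=yaw(s); bend=p+.2415*np.array([np.cos(q),np.sin(q),0]); bend[2]+=.0063
for n in("top","scene"):
    c=camera(n); np.savez(n+"4.npz",**c); print(n,"bend",proj(c,bend))
t=load("top4.npz")["frame"][200:300,140:310,::-1]; a=load("scene4.npz")["frame"][160:260,250:420,::-1]
cv2.imwrite("pics/t4.png",np.vstack([cv2.resize(t,(510,300),interpolation=2),cv2.resize(a,(510,300),interpolation=2)]))
```

```text
8.5 [-0.2244 -0.0469  0.0613] 87.82084047581611 [ 0.3513  2.4391 -1.6855] [ 0.6808 -0.0093 -0.017 ]
top bend [239.731  242.3035]
scene bend [346.5292 209.585 ]
```

View pics/t4.png

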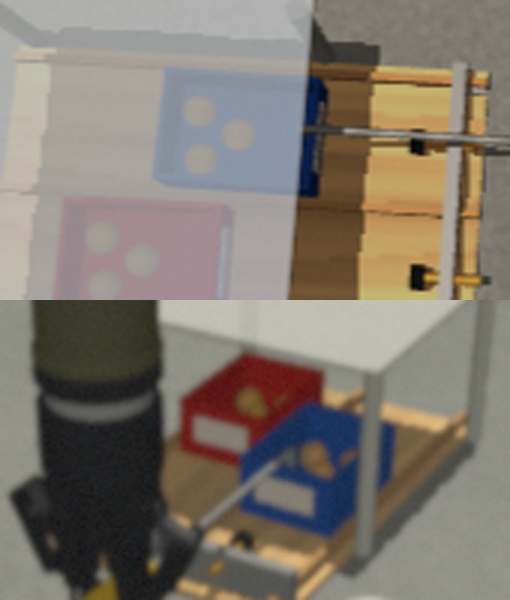

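The hook has caught: the blue bin's front is now at top px ~(247,245) and it needs 2.4 N of drag. The red bin is unmoved, with about 65 mm left to the bumper.

{"op": "move_arm", "data": {"commands": [{"tx": -0.4, "ty": 0, "tz": 0, "turn": 0}, {"tx": -0.8, "ty": 0, "tz": 0, "turn": 0}, {"tx": -1.3, "ty": 0, "tz": 0, "turn": 0}, {"tx": -1.8, "ty": 0, "tz": 0, "turn": 0}, {"tx": -2.3, "ty": 0, "tz": 0, "turn": 0}, {"tx": -2.8, "ty": 0, "tz": 0, "turn": 0}, {"tx": -3.2, "ty": 0, "tz": 0, "turn": 0}, {"tx": -3.5, "ty": 0, "tz": 0, "turn": 0}, {"tx": -3.8, "ty": 0, "tz": 0, "turn": 0}, {"tx": -4.1, "ty": 0, "tz": 0, "turn": 0}, {"tx": -4.3, "ty": 0, "tz": 0, "turn": 0}, {"tx": -4.5, "ty": 0, "tz": 0, "turn": 0}]}}

```text
clock: 9.8
position: [0.5914, -0.1726, 0.0612]
ee_rot: [-0.0, 0.72, 0.694, 0.0]
contact_force: [0.6, 3.1, -2.6]
opening: 0.025
grasp_force: 98.1
```

Run:
```python
from rig import *
from h import *
s=state(); print(s["clock"],rack(s["position"]),np.degrees(yaw(s)),s["contact_force"],s["wrist_torque"])
t=load("top4.npz")
for z in(.02,.026,.035): print(rack(ray(t,(411/3+140-.3,247),z)))
```

```text
9.8 [-0.2691 -0.0469  0.0612] 87.82890895292473 [ 0.6075  3.0679 -2.5899] [ 0.4517 -0.0035 -0.0109]
[-0.0566 -0.0488  0.02  ]
[-0.0571 -0.0479  0.026 ]
[-0.0578 -0.0466  0.035 ]
```

{"op": "move_arm", "data": {"commands": [{"tx": -0.1, "ty": 0, "tz": 0, "turn": 0}, {"tx": -0.2, "ty": 0, "tz": 0, "turn": 0}, {"tx": -0.3, "ty": 0, "tz": 0, "turn": 0}, {"tx": -0.4, "ty": 0, "tz": 0, "turn": 0}, {"tx": -0.5, "ty": 0, "tz": 0, "turn": 0}, {"tx": -0.6, "ty": 0, "tz": 0, "turn": 0}, {"tx": -0.7, "ty": 0, "tz": 0, "turn": 0}, {"tx": -0.8, "ty": 0, "tz": 0, "turn": 0}, {"tx": -0.9, "ty": 0, "tz": 0, "turn": 0}, {"tx": -1.0, "ty": 0, "tz": 0, "turn": 0}, {"tx": -1.1, "ty": 0, "tz": 0, "turn": 0}, {"tx": -1.2, "ty": 0, "tz": 0, "turn": 0}]}}

```text
clock: 11.0
position: [0.5909, -0.1846, 0.0613]
ee_rot: [-0.0, 0.72, 0.694, 0.0]
contact_force: [-0.2, 2.8, -3.0]
opening: 0.0249
grasp_force: 98.1
```

{"op": "move_arm", "data": {"commands": [{"tx": -0.1, "ty": 0, "tz": 0, "turn": 0}, {"tx": -0.2, "ty": 0, "tz": 0, "turn": 0}, {"tx": -0.3, "ty": 0, "tz": 0, "turn": 0}]}}

```text
clock: 11.3
position: [0.5908, -0.1875, 0.0612]
ee_rot: [-0.0, 0.72, 0.694, 0.0]
contact_force: [-0.3, 2.2, -2.5]
opening: 0.0251
grasp_force: 98.1
```

{"op": "move_arm", "data": {"commands": [{"tx": -0.1, "ty": 0, "tz": 0, "turn": 0}, {"tx": -0.2, "ty": 0, "tz": 0, "turn": 0}]}}

```text
clock: 11.5
position: [0.5907, -0.1895, 0.0613]
ee_rot: [-0.0, 0.72, 0.694, 0.0]
contact_force: [0.6, 2.9, -2.6]
opening: 0.0251
grasp_force: 98.1
```

{"op": "move_arm", "data": {"commands": [{"tx": -0.1, "ty": 0, "tz": 0, "turn": 0}, {"tx": -0.2, "ty": 0, "tz": 0, "turn": 0}]}}

```text
clock: 11.7
position: [0.5906, -0.1915, 0.0613]
ee_rot: [-0.0, 0.72, 0.694, 0.0]
contact_force: [0.8, 3.1, -1.5]
opening: 0.0248
grasp_force: 98.1
```

{"op": "move_arm", "data": {"commands": [{"tx": -0.1, "ty": 0, "tz": 0, "turn": 0}, {"tx": -0.1, "ty": 0, "tz": 0, "turn": 0}]}}

```text
clock: 11.9
position: [0.5906, -0.1928, 0.0613]
ee_rot: [0.0, 0.721, 0.693, -0.0]
contact_force: [0.1, 2.4, -1.7]
opening: 0.0249
grasp_force: 98.1
```

{"op": "move_arm", "data": {"commands": [{"tx": -0.05, "ty": 0, "tz": 0, "turn": 0}, {"tx": -0.1, "ty": 0, "tz": 0, "turn": 0}]}}

```text
clock: 12.1
position: [0.5906, -0.1931, 0.0612]
ee_rot: [-0.0, 0.72, 0.694, 0.0]
contact_force: [0.5, 3.2, -2.6]
opening: 0.0248
grasp_force: 98.1
```

{"op": "move_arm", "data": {"commands": [{"tx": -0.05, "ty": 0, "tz": 0, "turn": 0}, {"tx": -0.1, "ty": 0, "tz": 0, "turn": 0}]}}

```text
clock: 12.3
position: [0.5907, -0.1933, 0.0611]
ee_rot: [-0.001, 0.72, 0.694, 0.001]
contact_force: [0.3, 6.5, -2.9]
opening: 0.0247
grasp_force: 98.1
```

{"op": "move_arm", "data": {"commands": [{"tx": -0.05, "ty": 0, "tz": 0, "turn": 0}, {"tx": -0.1, "ty": 0, "tz": 0, "turn": 0}]}}

```text
clock: 12.5
position: [0.5907, -0.1933, 0.0609]
ee_rot: [-0.001, 0.72, 0.694, 0.001]
contact_force: [0.5, 6.8, -4.0]
opening: 0.025
grasp_force: 98.1
```

{"op": "move_arm", "data": {"commands": [{"tx": -0.05, "ty": 0, "tz": 0, "turn": 0}, {"tx": -0.05, "ty": 0, "tz": 0, "turn": 0}]}}

```text
clock: 12.7
position: [0.5908, -0.1933, 0.0608]
ee_rot: [-0.001, 0.72, 0.694, 0.001]
contact_force: [0.9, 7.0, -2.8]
opening: 0.0248
grasp_force: 98.1
```

{"op": "move_arm", "data": {"commands": [{"tx": 0, "ty": 0, "tz": 0, "turn": 0}]}}

```text
clock: 12.8
position: [0.5908, -0.1933, 0.0608]
ee_rot: [-0.001, 0.72, 0.694, 0.001]
contact_force: [0.4, 7.0, -2.8]
opening: 0.0247
grasp_force: 98.1
```

{"op": "move_arm", "data": {"commands": [{"tx": -0.05, "ty": 0, "tz": 0, "turn": 0}, {"tx": -0.1, "ty": 0, "tz": 0, "turn": 0}, {"tx": -0.1, "ty": 0, "tz": 0, "turn": 0}]}}

```text
clock: 13.1
position: [0.5909, -0.1934, 0.0607]
ee_rot: [-0.002, 0.72, 0.694, 0.001]
contact_force: [0.8, 9.2, -3.9]
opening: 0.0253
grasp_force: 98.1
```

{"op": "move_arm", "data": {"commands": [{"tx": -0.04, "ty": 0, "tz": 0, "turn": 0}, {"tx": -0.04, "ty": 0, "tz": 0, "turn": 0}, {"tx": -0.04, "ty": 0, "tz": 0, "turn": 0}]}}

```text
clock: 13.4
position: [0.5909, -0.1935, 0.0606]
ee_rot: [-0.002, 0.72, 0.694, 0.001]
contact_force: [0.8, 9.3, -3.9]
opening: 0.0248
grasp_force: 98.1
```

{"op": "move_arm", "data": {"commands": [{"tx": 0, "ty": 0, "tz": 0, "turn": 0}, {"tx": 0, "ty": 0, "tz": 0, "turn": 0}, {"tx": 0, "ty": 0, "tz": 0, "turn": 0}, {"tx": 0, "ty": 0, "tz": 0, "turn": 0}, {"tx": 0, "ty": 0, "tz": 0, "turn": 0}]}}

```text
clock: 13.9
position: [0.5909, -0.1935, 0.0606]
ee_rot: [-0.002, 0.72, 0.694, 0.001]
contact_force: [1.0, 8.9, -4.0]
opening: 0.0249
grasp_force: 98.1
```

{"op": "move_arm", "data": {"commands": [{"tx": 0, "ty": 0, "tz": 0, "turn": 0}, {"tx": 0, "ty": 0, "tz": 0, "turn": 0}, {"tx": 0, "ty": 0, "tz": 0, "turn": 0}, {"tx": 0, "ty": 0, "tz": 0, "turn": 0}]}}

```text
clock: 14.3
position: [0.5909, -0.1935, 0.0606]
ee_rot: [-0.002, 0.72, 0.694, 0.001]
contact_force: [1.1, 9.1, -4.2]
opening: 0.0245
grasp_force: 98.1
```

{"op": "move_arm", "data": {"commands": [{"tx": 0.15, "ty": 0, "tz": 0, "turn": 0}, {"tx": 0.3, "ty": 0, "tz": 0, "turn": 0}, {"tx": 0.5, "ty": 0, "tz": 0, "turn": 0}, {"tx": 0.8, "ty": 0, "tz": 0, "turn": 0}, {"tx": 1.2, "ty": 0, "tz": 0, "turn": 0}, {"tx": 1.4, "ty": 0, "tz": 0, "turn": 0}, {"tx": 1.4, "ty": 0, "tz": 0, "turn": 0}, {"tx": 1.4, "ty": 0, "tz": 0, "turn": 0}]}}

```text
clock: 15.1
position: [0.591, -0.1836, 0.0613]
ee_rot: [0.0, 0.72, 0.694, -0.0]
contact_force: [0.2, 0.0, -2.0]
opening: 0.025
grasp_force: 98.2
```

Run:
```python
from rig import *
from h import *
s=state(); print(s["clock"],rack(s["position"]),s["position"],np.degrees(yaw(s)),s["contact_force"],s["wrist_torque"])
for n in("top","scene"):
    c=camera(n); np.savez(n+"5.npz",**c)
t=load("top5.npz")["frame"][200:300,160:330,::-1]; a=load("scene5.npz")["frame"][170:270,240:410,::-1]
cv2.imwrite("pics/t5.png",np.vstack([cv2.resize(t,(510,300),interpolation=2),cv2.resize(a,(510,300),interpolation=2)]))
```

```text
15.1 [-0.2802 -0.0469  0.0613] [ 0.591  -0.1836  0.0613] 87.82359627356651 [ 0.1555  0.004  -1.9706] [-0.016   0.0144  0.0077]
```

View pics/t5.png

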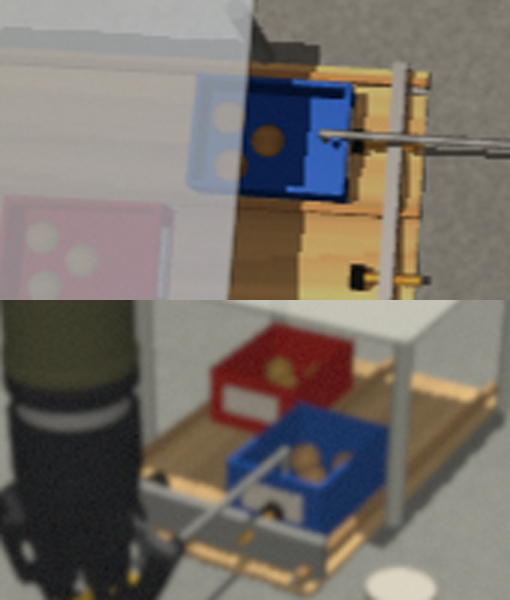

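The bin sits on the bumper at top px (278,248) and the hook is free inside it, reading 0 N. I'll lift straight out, then retreat.

{"op": "move_arm", "data": {"commands": [{"tx": 0, "ty": 0, "tz": -1, "turn": 0}, {"tx": 0, "ty": 0, "tz": -2.5, "turn": 0}, {"tx": 0, "ty": 0, "tz": -4.2, "turn": 0}, {"tx": 0, "ty": 0, "tz": -5.5, "turn": 0}, {"tx": 0, "ty": 0, "tz": -5.5, "turn": 0}, {"tx": -2, "ty": 0, "tz": -5.5, "turn": 0}, {"tx": -5, "ty": -0.5, "tz": -5.5, "turn": 0}, {"tx": -9, "ty": -1, "tz": -5.5, "turn": 0.03}, {"tx": -13, "ty": -1.8, "tz": -5.5, "turn": 0.07}, {"tx": -16, "ty": -2.5, "tz": -5.5, "turn": 0.11}, {"tx": -16, "ty": -2.5, "tz": -5.5, "turn": 0.11}, {"tx": -16, "ty": -2.5, "tz": -5.5, "turn": 0.11}]}}

```text
clock: 16.4
position: [0.5591, -0.3431, 0.1159]
ee_rot: [-0.0, 0.758, 0.652, -0.0]
contact_force: [0.8, 1.9, -1.7]
opening: 0.0251
grasp_force: 98.3
```

{"op": "move_arm", "data": {"commands": [{"tx": 0, "ty": 0, "tz": 0, "turn": 0}, {"tx": 0, "ty": 0, "tz": 0, "turn": 0}]}}

```text
clock: 16.6
position: [0.5609, -0.3403, 0.116]
ee_rot: [-0.0, 0.756, 0.654, 0.0]
contact_force: [-0.0, 0.7, -1.9]
opening: 0.0251
grasp_force: 98.3
```

Run:
```python
from rig import *
from h import *
s=state(); print(s["clock"],s["position"],np.degrees(yaw(s)),s["contact_force"],s["wrist_torque"])
print(rel(s,(.5315,-.3687,.034),np.radians(81.52)))
```

```text
16.6 [ 0.5609 -0.3403  0.116 ] 81.69172611792672 [-0.0026  0.7421 -1.9375] [-0.025   0.0158  0.0259]
[-3.236 -2.495  8.2    0.003]
```

{"op": "move_arm", "data": {"commands": [{"tx": -1, "ty": -1, "tz": 1, "turn": 0}, {"tx": -2, "ty": -2, "tz": 2.5, "turn": 0}, {"tx": -3.2, "ty": -2.5, "tz": 4.5, "turn": 0}, {"tx": -3.2, "ty": -2.5, "tz": 6.5, "turn": 0}, {"tx": -3.2, "ty": -2.5, "tz": 7.4, "turn": 0}, {"tx": -3.2, "ty": -2.5, "tz": 7.7, "turn": 0}, {"tx": -3.2, "ty": -2.5, "tz": 7.9, "turn": 0}, {"tx": -3.2, "ty": -2.5, "tz": 7.9, "turn": 0}, {"tx": -3.2, "ty": -2.5, "tz": 7.9, "turn": 0}]}}

```text
clock: 17.5
position: [0.5311, -0.3705, 0.0381]
ee_rot: [0.001, 0.757, 0.653, 0.0]
contact_force: [0.3, -0.5, -1.7]
opening: 0.0252
grasp_force: 98.3
```

Run:
```python
from rig import *
from h import *
s=state(); print(s["clock"],s["position"],np.degrees(yaw(s)),s["contact_force"],s["wrist_torque"])
print(rel(s,(.5315,-.3687,.0327),np.radians(81.52)))
```

```text
17.5 [ 0.5311 -0.3705  0.0381] 81.54903506957493 [ 0.3256 -0.5127 -1.7034] [-0.0503 -0.06    0.0011]
[0.184 0.012 0.542 0.001]
```

{"op": "move_arm", "data": {"commands": [{"tx": 0.1, "ty": 0, "tz": 0.1, "turn": 0}, {"tx": 0.1, "ty": 0, "tz": 0.2, "turn": 0}, {"tx": 0.1, "ty": 0, "tz": 0.3, "turn": 0}, {"tx": 0.1, "ty": 0, "tz": 0.4, "turn": 0}, {"tx": 0.1, "ty": 0, "tz": 0.45, "turn": 0}, {"tx": 0.1, "ty": 0, "tz": 0.45, "turn": 0}]}}

```text
clock: 18.1
position: [0.5306, -0.3693, 0.0327]
ee_rot: [-0.0, 0.757, 0.653, 0.0]
contact_force: [-0.4, 0.0, -0.9]
opening: 0.025
grasp_force: 98.7
```

{"op": "move_arm", "data": {"commands": [{"tx": 0, "ty": 0, "tz": 0.1, "turn": 0}, {"tx": 0, "ty": 0, "tz": 0.1, "turn": 0}]}}

```text
clock: 18.3
position: [0.5306, -0.3693, 0.0327]
ee_rot: [-0.0, 0.757, 0.653, 0.0]
contact_force: [-2.9, 2.1, 4.5]
opening: 0.0251
grasp_force: 99.6
```

{"op": "move_arm", "data": {"commands": [{"tx": 0, "ty": 0, "tz": -0.07, "turn": 0}, {"tx": 0, "ty": 0, "tz": -0.07, "turn": 0}], "squeeze": 20}}

```text
clock: 18.5
position: [0.5308, -0.3695, 0.0327]
ee_rot: [0.0, 0.757, 0.653, 0.0]
contact_force: [-0.8, 0.3, 2.3]
opening: 0.0249
grasp_force: 98.9
```

{"op": "move_arm", "data": {"commands": [{"tx": 0, "ty": 0, "tz": 0, "turn": 0}, {"tx": 0, "ty": 0, "tz": 0, "turn": 0}, {"tx": 0, "ty": 0, "tz": 0, "turn": 0}, {"tx": 0, "ty": 0, "tz": 0, "turn": 0}, {"tx": 0, "ty": 0, "tz": 0, "turn": 0}, {"tx": 0, "ty": 0, "tz": 0, "turn": 0}, {"tx": 0, "ty": 0, "tz": 0, "turn": 0}, {"tx": 0, "ty": 0, "tz": 0, "turn": 0}], "hand": 0}}

```text
clock: 19.3
position: [0.5306, -0.3693, 0.0325]
ee_rot: [0.0, 0.757, 0.653, 0.0]
contact_force: [-0.0, -0.4, 0.2]
opening: 0.0852
grasp_force: 0.0
```

{"op": "move_arm", "data": {"commands": [{"tx": 0, "ty": 0, "tz": -1, "turn": 0}, {"tx": 0, "ty": 0, "tz": -3, "turn": 0}, {"tx": 0, "ty": 0, "tz": -6, "turn": 0}, {"tx": 0, "ty": 0, "tz": -10, "turn": 0}, {"tx": -3, "ty": 0, "tz": -14, "turn": 0}, {"tx": -8, "ty": 0, "tz": -16, "turn": 0}, {"tx": -12, "ty": 0, "tz": -16, "turn": 0}, {"tx": -12, "ty": 0, "tz": -16, "turn": 0}, {"tx": -12, "ty": 0, "tz": -16, "turn": 0}]}}

```text
clock: 20.2
position: [0.5116, -0.4895, 0.1929]
ee_rot: [0.0, 0.758, 0.652, -0.0]
contact_force: [0.2, -0.5, 0.0]
opening: 0.0854
grasp_force: 0.0
```

Run:
```python
from rig import *
from h import *
s=state(); print(s["clock"],s["position"],s["opening"],s["contact_force"],s["joint_velocities"])
t=camera("top")["frame"][160:360,100:520,::-1];a=camera("scene")["frame"][130:430,90:440,::-1]
cv2.imwrite("pics/f.png",np.vstack([cv2.resize(t,(600,285)),cv2.resize(a[:,:],(368,315))] if 0 else [cv2.resize(t,(600,285)),cv2.copyMakeBorder(cv2.resize(a,(367,315)),0,0,0,233,0)]))
```

```text
20.2 [ 0.5116 -0.4895  0.1929] 0.08544654881827969 [ 0.177  -0.4594  0.0296] [-0.0404 -0.0097 -0.0377  0.0198 -0.0126  0.0018 -0.0017]
```

View pics/f.png

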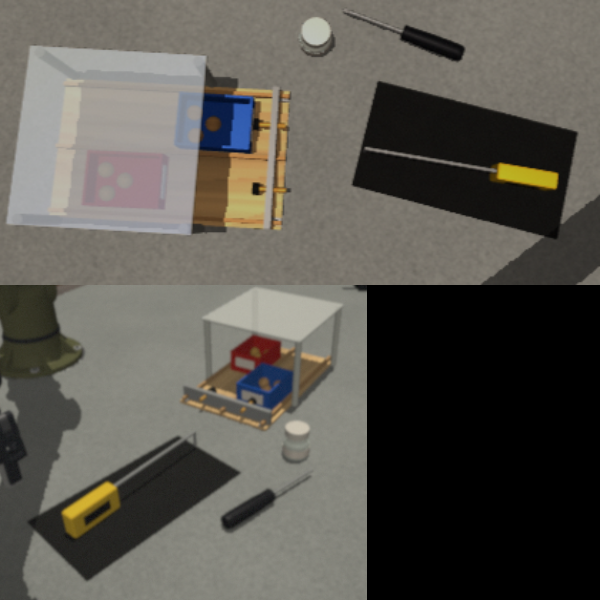

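The tool stands on the mat, with its handle at about (525,175) in the picture. The bin is on the bumper at about (254,125), the bystanders are unmoved and the arm is clear.

```bash
python3 -c "
from rig import *
print(sign_off())"
```

```text
the job is handed in; nothing more can be done
None
```

The blue bin is home on its bumper, pressed for over a second with about 9 N read at the wrist (roughly 6.5–9 N on the bumper after bin friction); it was unhooked without moving back, the hook tool is standing on its mat, and I handed the job in at about 20 s.

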